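Throw the interlocked isolator levers

TASK

Switch the bench supply on: throw all three levers of the isolator box fully over, away from you, and leave them there. They are interlocked in an order that you cannot see: ease each lever, and if it stops after a slight give it is blocked, so leave it without forcing it and throw another one first. Do not disturb the things standing around the box.

Things in the scene. Friction and masses are not known exactly. Their poses are not given: they have to be found in the camera images.
- lever_bank: Bench supply isolator: grey box with an aluminium top, 150 (x) x 280 (y) x 90 mm high, fixed to the worktop; origin at the centre of its underside. Its +x points away from the robot (within 0.35 rad of straight ahead), +y to the left. Three alike levers stand in black slots at y = +80 (left), 0 (middle), -80 mm (right): 10 mm steel rod with a 28 mm black ball grip.
- bank_top (a point): Centre of the box's top, 90 mm above the worktop. Under it a hidden interlock bars a lever until the neighbour that it depends on stands fully thrown (0.80 rad or more). Which depends on which differs from case to case and cannot be seen; at least one lever still to be thrown is always free. Pressing a blocked lever with more than 18 N at the ball bends the interlock.
- left_grip (a point): Centre of the 28 mm ball grip of the left lever. It swings about an axis parallel to the box's y, 35 mm above the worktop at the box's x = 0, at a radius of 125 mm: at the start about 148 mm above the worktop and 54 mm on the robot's side of the axis, fully thrown 54 mm on the far side.
- lever_left (a joint): Angle of the left lever, rad: 0 = leaning 0.45 rad towards the robot (starts at 0 to 0.03), 0.9 = fully thrown, leaning 0.45 rad away (end stop). A free lever moves against 2 to 3 N at the ball and stays where it is left. A blocked one stops after at most 0.06 rad (7 mm at the ball), then resists with 2 to 5 N per mm.
- mid_grip (a point): Centre of the 28 mm ball grip of the middle lever. It swings about an axis parallel to the box's y, 35 mm above the worktop at the box's x = 0, at a radius of 125 mm: at the start about 148 mm above the worktop and 54 mm on the robot's side of the axis, fully thrown 54 mm on the far side.
- lever_mid (a joint): Angle of the middle lever, rad: 0 = leaning 0.45 rad towards the robot (starts at 0 to 0.03), 0.9 = fully thrown, leaning 0.45 rad away (end stop). A free lever moves against 2 to 3 N at the ball and stays where it is left. A blocked one stops after at most 0.06 rad (7 mm at the ball), then resists with 2 to 5 N per mm.
- right_grip (a point): Centre of the 28 mm ball grip of the right lever. It swings about an axis parallel to the box's y, 35 mm above the worktop at the box's x = 0, at a radius of 125 mm: at the start about 148 mm above the worktop and 54 mm on the robot's side of the axis, fully thrown 54 mm on the far side.
- lever_right (a joint): Angle of the right lever, rad: 0 = leaning 0.45 rad towards the robot (starts at 0 to 0.03), 0.9 = fully thrown, leaning 0.45 rad away (end stop). A free lever moves against 2 to 3 N at the ball and stays where it is left. A blocked one stops after at most 0.06 rad (7 mm at the ball), then resists with 2 to 5 N per mm.
- amber_bottle: Bystander, to be left alone: small amber bottle with white cap, 40x40x81 mm; origin at the centre of its underside.
- jar: Bystander, to be left alone: white plastic jar with red lid, 45x45x62 mm; origin at the centre of its underside.
- weigh_bottle: Bystander, to be left alone: small glass weighing bottle with knob lid, 43x43x48 mm; origin at the centre of its underside.
- stopper: Bystander, to be left alone: black rubber stopper lying on its side, 27x29x26 mm; origin at the centre of its underside.
- cuvette_box: Bystander, to be left alone: clear box of cuvettes, 38x70x24 mm; origin at the centre of its underside.
- dish: Bystander, to be left alone: glass petri dish, 62x62x13 mm; origin at the centre of its underside.
- bench_timer: Bystander, to be left alone: bench timer with a display, 49x60x54 mm; origin at the centre of its underside.

How it is judged:
By the outcome, as a careful person would: the job done as asked, in the order asked, and still so for the second after the job is handed in, with the robot touching nothing.
It also fails if it takes over 67 s, if anything falls off the work surface, if the arm or the gripper's body presses on something with over 40 N, if the wrist force passes 120 N, or if a joint passes its speed limit or range.

ROBOT

A 6-joint arm with a two-finger parallel gripper is mounted at the origin on a cart in front of the work surface, level with it; the furniture and walls round the work are solid. World frame = base frame: x ahead of the robot, y to its left, z up, the work surface at z = 0. Lengths are in m, angles in rad, forces in N, time in s.
With the tool pointing down it reaches from about 0.275 to 0.875 m from the base axis. Payload 12.5 kg.
Tool frame: the origin (TCP) lies at the very end of the fingers, on their centre line; the grasp point (between the pads) lies 19 mm behind it; x points along the fingers, y is the direction in which the jaws open and shut, and the axes are right-handed (so a half turn about x gives the same grasp; the last joint's range is limited). The gripper opens to 85 mm and grips with 20 to 120 N. Pads are 22 mm wide; open, the fingers measure 114 mm over their backs; the gripper's body (76 mm by 85 mm) begins 54 mm behind the grasp point. The pads swing forward as they close: fully open they stand 13 mm farther back than shut.
Start: joints at [1.177, 0.351, 1.652, -0, 1.139, -0.085], TCP at [0.167, 0.524, 0.231] pointing down, gripper open.
Joint ranges: [-2.75, 2.75], [-0.79, 2.1], [0.01, 2.65], [-1.57, 4.71], [0.07, 3.14], [-2.87, 2.87]. Speed limits (rad/s): [2.22, 2.22, 2.79, 3.14, 3.14, 3.14].

INTERFACE

Orientations are given as a 3x3 rotation matrix whose columns are the frame's x, y, z axes.
In Python, from bench import manip gives the robot as it stands. Calls block until the motion is done:
- manip.move_ptp(position, orientation): joint-space move of the TCP to a pose.
- manip.move_l(position, attitude=None, max_speed=0.15): straight line of the TCP; attitude=None keeps the orientation; max_speed is the mean speed in m/s.
- manip.move_j(angles): joint-space move.
- manip.set_gripper(opening, effort=None): opening from 0.0 (shut) to 1.0 (fully open); effort is the grip in N (None keeps the last); returns when the fingers have stopped.
- manip.dwell(seconds).
- manip.inverse_kinematics(position, orientation): joint angles nearest the present ones, or None.
- manip.grab_frame(name): name is "scene" or "top"; returns (picture, depth): 400x640x3 uint8, red, green, blue; 400x640 float32, m along the optical axis (not along the pixel's ray), 0 where there is no reading.
- manip.get_calibration(name): a dict with "camera_matrix" (3x3 intrinsics, pixels), "k1" (the pictures are not rectified: a ray, as slopes to the right and down, at radius r is drawn at 1 + k1 r^2 times it, then the intrinsics apply), "R" (3x3) and "t" (3): a world point X has camera coordinates R X + t. Camera axes: x right, y down, z forward; pixel columns grow to the right and rows downward; lengths in m; the calibration is good to about 2 mm. A picture is of the moment at which its call begins. get_calibration takes no time and is no camera call.
A pose or a line that the arm cannot do raises manip.Unreachable and nothing moves.
- manip.sign_off(): hands the job in, once; it reports no verdict.
Trained networks look in the newest picture that a camera, given by its name, has taken for a name from the list of things; names that differ only in an ending like _2 or _b are one class to them, and where a whole thing is asked for, a point or a joint stands for the part that bears it (a point fixed in the world has none). Each returns a list of dicts, best first, with "confidence" (0 to 1); they miss things now and then, are a little off and sometimes report something else, mostly with a low value. They report only what shows in the picture. A call takes as long as a camera call.
- manip.look_for(camera, name): "at" ([x, y, z] in m, in world coordinates, good to about 4 mm: the middle of the surface that is visible of it).
Readings, each from a call of its own:
- manip.current_time(): time.
- manip.current_qpos(): joint angles.
- manip.current_joint_vel(): joint speeds.
- manip.current_joint_torque(): joint torques, N m.
- manip.current_ee_pos(): TCP position.
- manip.current_tcp_rot(): TCP orientation.
- manip.current_force(): force on the tool from outside, world axes, zero at the start.
- manip.current_ft_torque(): the same for the moment, N m.
- manip.current_grip_width(): opening from 0.0 (shut) to 1.0 (fully open).
Only numpy, scipy, OpenCV 4.12 (cv2) and the standard library are available. Lean on these libraries where they do the work, as an engineer would, in place of code of your own. Each camera call takes 0.05 s, during which the arm holds its last target. There are 200 camera calls.

## Working session

There is one attempt and no reset: what is moved stays moved. The work goes in short steps, each a Python script; the robot and the scene stay as the last script left them, time stands still between calls to the robot, and variables do not carry over. Pictures are saved under pics/ and viewed, about 8 in all and at most 12, crops included, and the job is handed in when it is done.

```bash
mkdir -p pics
python3 - <<'E'
from bench import manip
import cv2,numpy as np
for c in("scene","top"):
    p,d=manip.grab_frame(c); cv2.imwrite(f"pics/{c}0.png",p[:,:,::-1]); np.save(f"pics/{c}d.npy",d)
    k=manip.get_calibration(c); print(c,-k["R"].T@k["t"])
    for n in ["lever_bank","left_grip","mid_grip","right_grip","amber_bottle","jar","weigh_bottle","stopper","cuvette_box","dish","bench_timer"]:
        print(n,[(np.round(r["at"],3).tolist(),round(r["confidence"],2)) for r in manip.look_for(c,n)[:3]])
print(manip.current_time(),manip.current_tcp_rot().round(3) ,manip.current_force())
E
```

```text
scene [ 0.01372826 -0.34919783  0.65732768]
lever_bank [([0.517, 0.012, 0.091], 0.58)]
left_grip [([0.53, 0.137, 0.15], 0.55)]
mid_grip [([0.51, 0.052, 0.151], 0.52)]
right_grip [([0.488, -0.022, 0.149], 0.76), ([0.525, 0.133, 0.153], 0.43)]
amber_bottle [([0.696, 0.111, 0.064], 0.49)]
jar [([0.658, -0.07, 0.061], 0.7), ([0.492, -0.023, 0.151], 0.28)]
weigh_bottle [([0.492, 0.214, 0.034], 0.69), ([0.525, 0.135, 0.148], 0.4), ([0.491, -0.022, 0.148], 0.23)]
stopper []
cuvette_box [([0.513, -0.133, 0.022], 0.58), ([0.51, 0.055, 0.151], 0.19)]
dish [([0.419, 0.016, 0.001], 0.75)]
bench_timer [([0.574, 0.258, 0.046], 0.7), ([0.696, 0.11, 0.064], 0.3)]
top [0.48812944 0.03115724 1.1286405 ]
lever_bank [([0.562, 0.05, 0.089], 0.72)]
left_grip [([0.657, -0.058, 0.061], 0.64), ([0.527, 0.136, 0.158], 0.53)]
mid_grip [([0.51, 0.058, 0.155], 0.49)]
right_grip [([0.497, -0.016, 0.155], 0.59)]
amber_bottle [([0.684, 0.12, 0.059], 0.8), ([0.514, 0.06, 0.156], 0.38)]
jar [([0.661, -0.06, 0.062], 0.69)]
weigh_bottle [([0.496, 0.214, 0.036], 0.66), ([0.498, -0.016, 0.155], 0.57)]
stopper [([0.462, 0.13, 0.023], 0.65)]
cuvette_box [([0.516, -0.131, 0.025], 0.78)]
dish [([0.414, 0.015, 0.001], 0.93)]
bench_timer [([0.577, 0.236, 0.044], 0.8)]
1.2 [[ 0.     0.304  0.953]
 [-0.     0.953 -0.304]
 [-1.    -0.     0.   ]] [0.02830446 1.1633643  0.11530479]
```

View pics/top0.png

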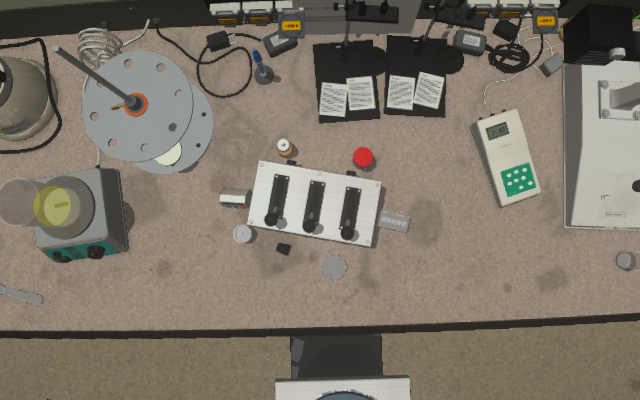

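View pics/scene0.png

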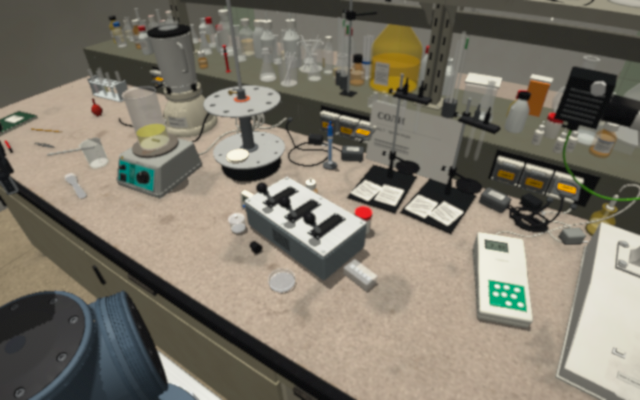

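```bash
cat > h.py <<'E'
from bench import manip
import cv2,numpy as np
def cloud(c,d):
    k=manip.get_calibration(c);K=k["camera_matrix"];D=np.array([k["k1"],0,0,0,0.])
    v,u=np.mgrid[:400,:640]; uv=np.stack([u,v],-1).reshape(-1,1,2).astype(np.float64)
    n=cv2.undistortPoints(uv,np.array(K),D).reshape(400,640,2)
    P=np.dstack([n*d[...,None],d]); return (P-k["t"])@k["R"]   # R^T(P-t)
E
python3 - <<'E'
from h import *
for c in("top","scene"):
    d=np.load(f"pics/{c}d.npy"); X=cloud(c,d); ok=d>0
    m=ok&(abs(X[...,2]-.09)<.006)&(np.hypot(X[...,0]-.56,X[...,1]-.05)<.18)
    m=cv2.morphologyEx(m.astype(np.uint8),cv2.MORPH_OPEN,np.ones((3,3)))>0
    print(c,"plate z",np.median(X[m][:,2]),cv2.minAreaRect(X[m][:,:2].astype(np.float32)))
    for n,g in dict(L=(.528,.136),M=(.511,.056),R=(.493,-.019)).items():
        b=ok&(X[...,2]>.14)&(np.hypot(X[...,0]-g[0],X[...,1]-g[1])<.025); Q=X[b]
        # sphere fit, radius 14 mm
        from scipy.optimize import least_squares
        s=least_squares(lambda p:np.linalg.norm(Q-p,axis=1)-.014,[*g,.148],loss="soft_l1",f_scale=.002)
        print(n,len(Q),s.x.round(4))
E
```

```text
top plate z 0.0895450556963715 ((0.5620869994163513, 0.05124405026435852), (0.2765997052192688, 0.14664041996002197), 78.112060546875)
L 142 [0.5255 0.141  0.1467]
M 142 [0.5102 0.0619 0.1472]
R 143 [ 0.4925 -0.016   0.1464]
scene plate z 0.08924400859298134 ((0.5614490509033203, 0.050201401114463806), (0.2767331600189209, 0.14837303757667542), 77.88811492919922)
L 108 [0.5254 0.1404 0.1466]
M 118 [0.5105 0.062  0.1472]
R 132 [ 0.4929 -0.016   0.1465]
```

The top view shows the box near px (315,205) with its three balls at about (270,218), (308,226) and (346,232). All of them are at the robot end of their slots, and the bystanders are low around the box. The scene view agrees. The sphere fits from both cameras match to within 1 mm: yaw ≈ -0.208 rad, and the grips are 54 mm from the axis as stated. I'll push each ball gently with the closed fingers, starting with the left lever.

```bash
cat >> h.py <<'E'
yaw=-0.2085; C=np.array([.5618,.0507])
ex=np.array([np.cos(yaw),np.sin(yaw)]); ey=np.array([-ex[1],ex[0]])
Rt=np.array([[0,ey[0],ex[0]],[0,ey[1],ex[1]],[-1,0,0]])
Y=dict(L=.08,M=0.,R=-.08); ZP=.136; ZH=.21
P=lambda x,y,z:[*(C+x*ex+y*ey),z]
def fx(): return -(manip.current_force()[:2]@ex)   # push of tool on lever
def throw(n):
    y=Y[n]; manip.move_ptp(P(-.100,y,ZH),Rt); manip.move_l(P(-.100,y,ZP)); manip.move_l(P(-.085,y,ZP),max_speed=.08)
    manip.dwell(.15); f0=np.mean([fx() for _ in range(5)]); x=-.085; log=[]; res="thrown"
    while x<.034:
        st=.0015 if x<-.058 else .006 if x<.018 else .0015
        x+=st; manip.move_l(P(x,y,ZP),max_speed=.03 if st<.002 else .06)
        manip.dwell(.05); f=fx()-f0; log.append((round(x*1e3,1),round(f,1)))
        if f>6.5:
            res="blocked" if x<-.05 else "stop" if x>.02 else "??"; break
    print(n,res,log)
    b=-.10 if x<-.05 else x-.02
    manip.move_l(P(b,y,ZP),max_speed=.1); manip.move_l(P(b,y,ZH),max_speed=.2)
    print("t",manip.current_time()); return res
E
python3 - <<'E'
from h import *
manip.set_gripper(0.0); manip.move_l([.30,.27,.26],max_speed=.25); print(manip.current_time())
throw("L")
E
```

```text
3.2667
L stop [(-83.5, np.float64(-0.6)), (-82.0, np.float64(0.8)), (-80.5, np.float64(-0.1)), (-79.0, np.float64(1.4)), (-77.5, np.float64(4.9)), (-76.0, np.float64(3.6)), (-74.5, np.float64(4.0)), (-73.0, np.float64(3.3)), (-71.5, np.float64(2.5)), (-70.0, np.float64(2.0)), (-68.5, np.float64(1.9)), (-67.0, np.float64(3.6)), (-65.5, np.float64(2.8)), (-64.0, np.float64(3.5)), (-62.5, np.float64(1.8)), (-61.0, np.float64(2.5)), (-59.5, np.float64(2.6)), (-58.0, np.float64(3.1)), (-52.0, np.float64(-0.5)), (-46.0, np.float64(0.9)), (-40.0, np.float64(0.4)), (-34.0, np.float64(-0.5)), (-28.0, np.float64(0.5)), (-22.0, np.float64(0.6)), (-16.0, np.float64(0.5)), (-10.0, np.float64(-0.6)), (-4.0, np.float64(0.4)), (2.0, np.float64(-0.5)), (8.0, np.float64(-0.5)), (14.0, np.float64(0.5)), (20.0, np.float64(0.9)), (21.5, np.float64(1.4)), (23.0, np.float64(2.6)), (24.5, np.float64(3.1)), (26.0, np.float64(3.7)), (27.5, np.float64(2.0)), (29.0, np.float64(2.4)), (30.5, np.float64(9.3))]
t 17.5583
```

Left was free and reached its end stop exactly where predicted (about 29–30 mm). Next are the middle and the right.

```bash
sed -i 's/round(f,1)/round(float(f),1)/' h.py
python3 - <<'E'
from h import *
m=throw("M")
if m in("stop","thrown"): throw("R")
elif m=="blocked":
    if throw("R") in("stop","thrown"): throw("M")
for c in("top","scene"):
    p,d=manip.grab_frame(c); cv2.imwrite(f"pics/{c}1.png",p[:,:,::-1]); np.save(f"pics/{c}d1.npy",d)
print(manip.current_time())
E
```

```text
M blocked [(-83.5, -0.5), (-82.0, -0.4), (-80.5, 0.9), (-79.0, 0.1), (-77.5, 2.4), (-76.0, 4.6), (-74.5, 3.7), (-73.0, 4.6), (-71.5, 8.4)]
t 22.95
R blocked [(-83.5, 1.1), (-82.0, 1.2), (-80.5, 1.1), (-79.0, 1.3), (-77.5, 5.1), (-76.0, 6.6)]
t 27.2083
27.3083
```

The right lever's 6.6 N came only about 2 mm after contact, so it may be friction plus noise (the left lever showed 4.9 N there). I'll ease it again with 1 mm steps, averaged readings and a threshold that still stays well under 18 N.

```bash
sed -i 's/st=.0015 if x<-.058/st=.001 if x<-.064/; s/f>6.5:/f>(8.5 if x<-.05 else 7):/; s/f=fx()-f0/f=np.mean([fx() for _ in range(5)])-f0/; s/-.085/-.081/g' h.py
python3 - <<'E'
from h import *
if throw("R") in("stop","thrown"): throw("M")
for c in("top","scene"):
    p,d=manip.grab_frame(c); cv2.imwrite(f"pics/{c}1.png",p[:,:,::-1]); np.save(f"pics/{c}d1.npy",d)
print(manip.current_time())
E
```

```text
R stop [(-80.0, 0.3), (-79.0, -0.4), (-78.0, -0.3), (-77.0, -0.7), (-76.0, 1.5), (-75.0, 2.8), (-74.0, 3.8), (-73.0, 3.6), (-72.0, 3.0), (-71.0, 3.6), (-70.0, 2.9), (-69.0, 3.3), (-68.0, 3.5), (-67.0, 2.0), (-66.0, 2.9), (-65.0, 3.3), (-64.0, 3.2), (-58.0, -0.6), (-52.0, 0.7), (-46.0, 0.1), (-40.0, -0.2), (-34.0, -0.1), (-28.0, -0.9), (-22.0, 0.1), (-16.0, 0.8), (-10.0, -1.0), (-4.0, 0.5), (2.0, -0.7), (8.0, -0.4), (14.0, -0.2), (20.0, -0.3), (21.5, 1.4), (23.0, 2.1), (24.5, 2.0), (26.0, 2.8), (27.5, 2.2), (29.0, 3.2), (30.5, 6.6), (32.0, 13.5)]
t 41.3083
M stop [(-80.0, -0.3), (-79.0, 0.5), (-78.0, -0.2), (-77.0, -0.2), (-76.0, -0.2), (-75.0, 0.1), (-74.0, -0.1), (-73.0, 0.7), (-72.0, 4.3), (-71.0, 3.3), (-70.0, 3.7), (-69.0, 3.0), (-68.0, 2.7), (-67.0, 3.1), (-66.0, 2.8), (-65.0, 2.3), (-64.0, 2.5), (-58.0, -0.5), (-52.0, -0.9), (-46.0, -0.3), (-40.0, -0.6), (-34.0, -0.7), (-28.0, -0.3), (-22.0, 0.7), (-16.0, -1.2), (-10.0, -0.5), (-4.0, 0.3), (2.0, -0.5), (8.0, 0.2), (14.0, 0.5), (20.0, 0.0), (21.5, 2.9), (23.0, 3.5), (24.5, 2.7), (26.0, 3.2), (27.5, 3.1), (29.0, 2.0), (30.5, 7.3)]
t 55.3667
55.4667
```

Run:
```python
from h import *
manip.move_l(P(-.12,0,.30),max_speed=.25)
from scipy.optimize import least_squares
for c in("top","scene"):
    p,d=manip.grab_frame(c); cv2.imwrite(f"pics/{c}2.png",p[:,:,::-1]); X=cloud(c,d)
    for n,y in Y.items():
        g=C+.054*ex+y*ey; b=(d>0)&(X[...,2]>.14)&(X[...,2]<.17)&(np.hypot(X[...,0]-g[0],X[...,1]-g[1])<.03); Q=X[b]
        if len(Q)<30: print(c,n,"few",len(Q)); continue
        s=least_squares(lambda q:np.linalg.norm(Q-q,axis=1)-.014,[*g,.148],loss="soft_l1",f_scale=.002).x
        print(c,n,len(Q),"angle",round(.45+np.arctan2((s[:2]-C)@ex,s[2]-.035),3))
    if c=="top":
        X0=cloud(c,np.load("pics/topd.npy")); ch=(abs(X[...,2]-X0[...,2])>.012)&(d>0)
        print("changed px rows/cols",[ (np.argwhere(ch).min(0),np.argwhere(ch).max(0))])
print(manip.current_time(),manip.current_ee_pos())
```

```text
top L 142 angle 0.904
top M 141 angle 0.904
top R 141 angle 0.903
changed px rows/cols [(array([0, 0]), array([399, 639]))]
scene L 91 angle 0.905
scene M 101 angle 0.906
scene R 114 angle 0.908
56.35 [0.44489427 0.07528262 0.29887219]
```

View pics/top2.png

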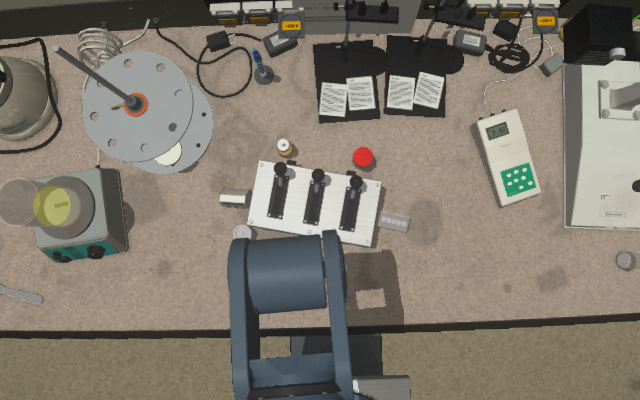

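View pics/scene2.png

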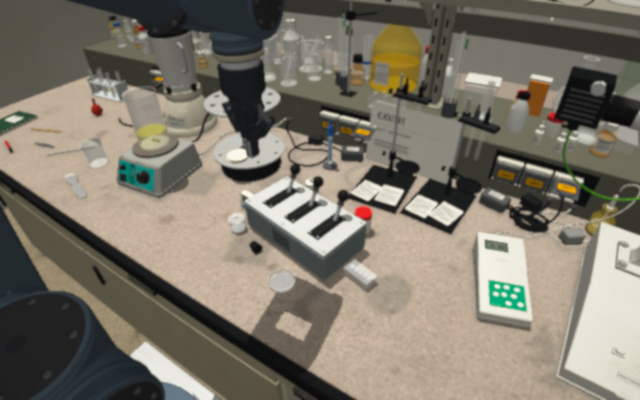

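The top view shows all three balls at the far slot ends, at about (280,170), (318,175) and (356,183). The scene view shows the same. The bottle, jar, timer, cuvettes, weighing bottle, stopper (256,247) and dish (282,281) are all at their original pixels, and the arm is clear.

```bash
python3 -c "
from bench import manip
manip.sign_off()"
```

```text
the job is handed in; nothing more can be done
```

All three levers are fully thrown, and I handed the job in at about 56 s of robot time (limit 67 s). I pushed each ball with the closed fingers, in the order left, right, middle.

- **Interlock:** The left lever was free. The middle one stopped after a slight give, with my reading at 8.4 N (limit 18 N), so I left it. It went over freely once the right lever was thrown.
- **One false stop:** My first try on the right lever was abandoned at 6.6 N, about 2 mm after contact. That was most likely friction and sensor noise. On a second, gentler try it was free, moving against 2–4 N.
- **End stops:** All three levers reached their stops, with 7 to 13.5 N shown there.
- **Last checks:** Ball positions from both cameras give lever angles of 0.90–0.91 rad for all three. The bystanders look unmoved by eye in the pictures. My automatic before/after depth comparison was no use, because it flagged the whole picture. The arm finished about 0.3 m above the worktop, touching nothing.

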